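# Spin the carver's turntable and brake it at the pointer

## Robot

A 6-joint arm with a two-finger parallel gripper is mounted at the origin on the work surface. World frame = base frame: x ahead of the robot, y to its left, z up, the work surface at z = 0. Lengths are in m, angles in rad, forces in N, time in s.
With the tool pointing down it reaches from about 0.25 to 0.725 m from the base axis. Payload 9.7 kg.
Tool frame: the origin (TCP) lies at the very end of the fingers, on their centre line; the grasp point (between the pads) lies 19 mm behind it; z points along the fingers, y is the line along which they close (so a half turn about z gives the same grasp; the last joint's range is limited). The gripper opens to 85 mm and grips with 20 to 120 N. Pads are 22 mm wide; open, the fingers measure 114 mm over their backs; the gripper's body (76 mm by 85 mm) begins 54 mm behind the grasp point. The pads swing forward as they close: fully open they stand 13 mm farther back than shut.
Start: joints at [-1.133, 0.087, 0.176, 1.66, 0, 1.571], TCP at [0.233, -0.498, 0.231] pointing down, gripper open.
Joint ranges: [-3.13, 3.13], [-0.85, 1.81], [-1.15, 1.24], [-2.2, 2.28], [-1.44, 1.52], [-3.14, 3.14]. Speed limits (rad/s): [2.22, 2.22, 2.57, 3.14, 3.14, 3.14].

## Interface

Orientations are given as a unit quaternion [w, x, y, z].
In Python, from workcell import robot gives the robot as it stands. The module is installed in compiled form; this text tells all that it offers.
- The arm moves only by the tool servo_tool, never from a script. Its argument "moves" is a list of rows, each a list of 2 entries, a list of its own where there are three numbers: the shift along the tool's x, y, z in mm, then the turn, a rotation vector about the tool's x, y, z in degrees. In form: [[[x, y, z], [wx, wy, wz]], ...]. A call has 1 to 20 rows; each row is the pose to reach, as a shift and turn from the pose commanded when the call began, along the tool's axes at that moment; what a row does not reach only later rows make up. A row lasts 1/10 s, in which the tool goes at most 50 mm and 8.59 degrees, less where a joint would pass 70% of its speed; a pose out of reach is approached as far as the arm can. A call with a gripper value outside its range is refused whole. "fingers" is the finger opening in mm, from 0 to 85.4, set as the call begins (left out, the last holds). The fingers move at their own pace and stop on an object; "squeeze" is the grip in N (left out, the last holds). Time passes only in rows, so rows that repeat a pose let the fingers close. It gives the time, the measured TCP pose, the force, the opening and the grip force at its end, in the units of the state.
- robot.read_state(): the state, without advancing time (a new reading comes with each control period).
- robot.capture(name): name is "side" or "top" or "wrist"; returns a dict with "image" (480x640x3 uint8, red, green, blue), "depth" (480x640 float32, m along the optical axis (not along the pixel's ray), 0 where there is no reading), "vfov" (degrees; the focal length in pixels is half the picture's height over the tangent of half this angle, whatever the lens; pixels are square), "cx", "cy" (the principal point, pixels), "k1" (the pictures are not rectified: a ray, as slopes to the right and down, at radius r is drawn at 1 + k1 r^2 times it, then the intrinsics apply), "rvec" (rotation vector, rad) and "tvec" (3), from world to camera coordinates, as OpenCV has them; the wrist camera has in their place "hand_eye" (4x4, takes a point from camera to tool coordinates, whose origin is the TCP and whose axes are the flange's). Camera axes: x right, y down, z forward; pixel columns grow to the right and rows downward; lengths in m; the calibration is good to about 2 mm. A picture is of the moment at which its call begins: read the wrist's pose just before it.
- robot.job_done(): hands the job in; it is judged then, once.
The state is a dict: "time": time; "joint_pos": joint angles; "qvel": joint speeds; "tau": joint torques, N m; "position": TCP position; "eef_rot": TCP orientation; "contact_force": force on the tool from outside, world axes, zero at the start; "torque": the same for the moment, N m; "opening": finger opening in m; "finger_force": force on a finger pad.
Only numpy, scipy, OpenCV 4.12 (cv2) and the standard library are available. Lean on these libraries where they do the work, as an engineer would, in place of code of your own. Each camera call takes 0.05 s, during which the arm holds its last target. There are 200 camera calls.

## Task

Flick the turntable's pin with a fingertip so that the disc spins counter-clockwise (seen from above) with the bowl riding on it, and let the pin run past the pointer with nothing touching the disc. Touch it again only when the pin is coming up to the pointer for the second or a later time: brake it there with a fingertip in a single stop, without the disc halting or turning back anywhere else, so that the pin rests within about a centimetre of its place in front of the pointer; then take the hand away. Only touch: do not touch or lift the bowl, and leave the other things on the bench alone.

Things in the scene. Friction and masses are not known exactly. Their poses are not given: they have to be found in the camera images.
- stand: Low grey stand, fixed to the bench, at a different place and any yaw each time. Origin on the bench under the disc's axis, z up. On it a plywood disc, 240 mm in diameter, 18 mm thick, turns about the vertical axis; its top face is 55 mm above the bench. An arm 30 mm wide on the stand's own -x side passes under the disc and up outside it, ending 162 mm from the axis; it carries the pointer.
- turntable (a joint): Disc angle, rad: 0 with the pin in front of the pointer, growing counter-clockwise from above and counting on over turns (2 pi, 4 pi... are in front again). Starts at rest between -2.8 and -1.3. No end stops, little friction: it loses 0.1 to 0.2 rad/s each second, so 2 rad/s runs on for about two turns. A fingertip pressed on the wooden face with a few newtons stops it at once.
- pin_top (a point): Centre of the top of the upright steel pin, 14 mm in diameter and 25 mm tall, that stands on the disc 100 mm from its axis and turns with it. Between pin and bowl the disc's face is bare. The pin is pushed by its side.
- park_mark (a point): Where pin_top is when the pin is exactly in front of the pointer: fixed to the stand, on its -x side, 100 mm from the axis, 80 mm above the bench. Nothing is to be seen there but the pointer.
- pointer_tip (a point): Tip of the pointer, a flat dark steel arrowhead on the stand's arm just outside the disc's rim: 127 mm from the disc's axis, at which it points; its top is 56 mm above the bench.
- disc_centre (a point): Centre of the disc's top face, on its axis, 55 mm above the bench.
- bowl_mid (a point): Middle of the small turned wooden bowl (96 mm across its rim, 45 mm tall, about 0.15 kg), half-way up. It sits loose and upright on the middle of the disc and rides round with it.
- mallet: Bystander: carver's wooden mallet standing on its head, head 80 mm in diameter, 180 mm tall. Origin under its centre.
- wax_tin: Bystander: round metal tin, 72 mm in diameter, 50 mm tall. Origin under its centre.
- sanding_block: Bystander: cork sanding block, 110 x 65 x 40 mm. Origin under its centre.
- gouge: Bystander: carving gouge lying along its x axis, wooden handle 110 mm long on the -x side of the origin, blade 110 mm long on the +x side, 26 mm tall. Origin at the ferrule, on the bench.
- bowl: The same bowl; origin at the centre of its underside.
There are look-alikes about, which are no part of the job. Leave any blue, green or red look-alike of the bowl alone.

How it is judged:
By the outcome, as a careful person would: the job done as asked, in the order asked, and still so for the second after the job is handed in, with the robot touching nothing.
It also fails if it takes over 64 s, if anything falls off the work surface, if the arm or the gripper's body presses on something with over 40 N, if the wrist force passes 120 N, or if a joint passes its speed limit or range.

## Working session

There is one attempt and no reset: what is moved stays moved. The work goes in short steps, Python scripts to look and compute and a tool call to move; the robot and the scene stay as the last step left them, time stands still between calls to the robot, and variables do not carry over. Pictures are saved under pics/ and viewed, at most 10 in all, crops included, and the job is handed in when it is done.

Besides the shell and the picture viewer there is one more tool, called after ">>>" by a JSON object that holds its "op" and its "data", one argument or row to a line. servo_tool: Moves the arm, as the interface text tells. Its arguments: {"type":"object","properties":{"moves":{"type":"array"},"fingers":{"type":"number"},"squeeze":{"type":"number"}},"required":["moves"]}

```bash
mkdir -p pics; cat > h.py <<'E'
import numpy as np, cv2
from scipy.spatial.transform import Rotation as R
from workcell import robot
def cap(n):
    s=robot.read_state(); c=robot.capture(n)
    c['f']=240/np.tan(np.radians(c['vfov'])/2)
    if 'rvec' in c and c['rvec'] is not None:
        Rm=R.from_rotvec(np.ravel(c['rvec'])).as_matrix(); c['Rw']=Rm.T; c['o']=-Rm.T@np.ravel(c['tvec'])
    else:
        H=np.array(c['hand_eye']); q=np.array(s['eef_rot']); Rt=R.from_quat(q[[1,2,3,0]]).as_matrix()
        c['Rw']=Rt@H[:3,:3]; c['o']=Rt@H[:3,3]+np.array(s['position'])
    return c
def rays(c,uv):
    uv=np.atleast_2d(np.float64(uv)); d=(uv-[c['cx'],c['cy']])/c['f']; u=d.copy()
    for _ in range(20): u=d/(1+c['k1']*(u**2).sum(1,keepdims=True))
    return np.c_[u,np.ones(len(u))]@c['Rw'].T
def onz(c,uv,z):
    r=rays(c,uv); return c['o']+r*((z-c['o'][2])/r[:,2])[:,None]
def cloud(c):
    v,u=np.mgrid[:480,:640]; uv=np.c_[u.ravel(),v.ravel()]
    d=c['depth'].ravel(); p=c['o']+rays(c,uv)*d[:,None]; p[d==0]=np.nan
    return p.reshape(480,640,3)
def save(c,n): cv2.imwrite('pics/'+n+'.png',c['image'][:,:,::-1])
E
python3 - <<'E'
from h import *
for n in ('top','side'):
    c=cap(n); save(c,n+'0'); print(n,c['o'],c['Rw'][:,2],c['f'])
print(robot.read_state())
E
```

```text
top [0.49205263 0.00860843 1.11066332] [ 0.0849169  -0.00577955 -0.99637127] 482.0089404558595
side [ 0.47487858 -0.72986632  0.88879278] [ 0.09626948  0.66528199 -0.74035941] 526.4637387294955
{'time': 0.1, 'joint_pos': array([-1.13301518e+00,  8.73736638e-02,  1.75223801e-01,  1.65979684e+00,
       -1.72994255e-05,  1.57082924e+00]), 'qvel': array([-0.00011294, -0.00273718,  0.00356275, -0.00033235, -0.00103834,
       -0.00094315]), 'tau': array([-1.14897099e-03, -5.21560836e+01,  4.65654123e+01,  1.61528634e-02,
        3.51598985e-06, -2.01710333e-05]), 'position': array([ 0.23307154, -0.49795036,  0.23067659]), 'eef_rot': array([-5.59584231e-04,  9.76142369e-01,  2.17130710e-01, -1.33353047e-04]), 'contact_force': array([0.21283337, 0.3899723 , 0.34804753]), 'torque': array([-0.01469098,  0.02921658, -0.03822373]), 'finger_force': 0.0, 'opening': 0.085285650150948}
```

View pics/top0.png

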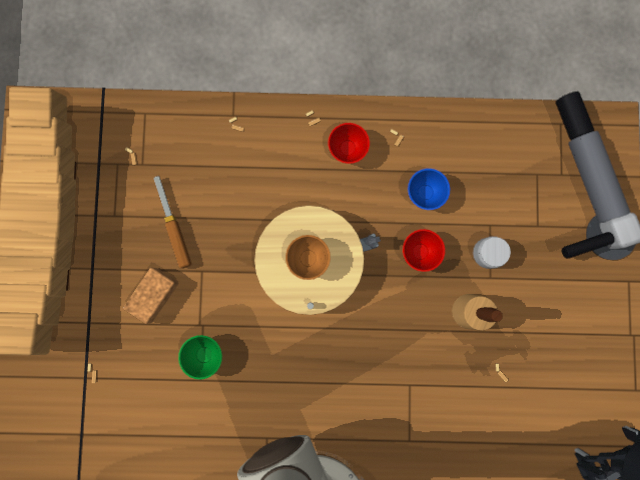

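View pics/side0.png

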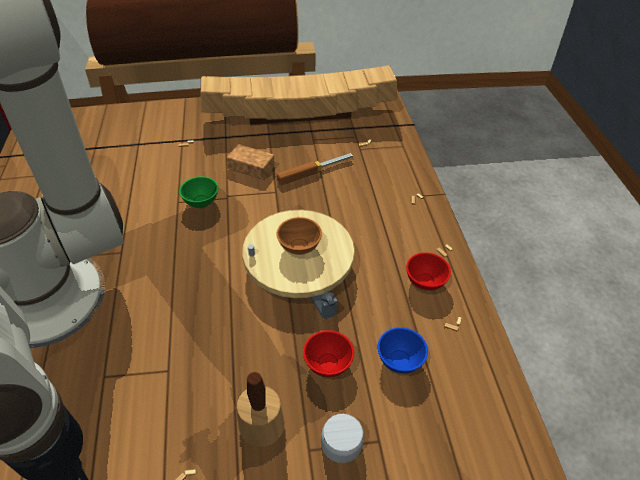

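Top view: disc centre at about (309,260), pin at (310,305), pointer at (371,242), so the pin trails the pointer by about 1.4 rad. The side view agrees: pin (251,251), pointer (325,302).

```bash
cat > m.py <<'E'
from h import *
def measure(n='top',near=None):
    c=cap(n); P=cloud(c); z=P[...,2]
    img=c['image'].astype(int)
    hsv=cv2.cvtColor(c['image'],cv2.COLOR_RGB2HSV)
    m=((abs(z-0.055)<0.008)).astype(np.uint8)
    k,l,st,_=cv2.connectedComponentsWithStats(m); i=1+st[1:,4].argmax()
    cs,_=cv2.findContours((l==i).astype(np.uint8),cv2.RETR_EXTERNAL,cv2.CHAIN_APPROX_NONE)
    ct=max(cs,key=cv2.contourArea)[:,0]
    return c,P,hsv,ct
if __name__=='__main__':
    for n in('top','side'):
        c,P,hsv,ct=measure(n)
        w=onz(c,ct,.055)[:,:2]
        h=cv2.convexHull(np.float32(w))[:,0]
        (x,y),r=cv2.minEnclosingCircle(np.float32(w)); e=cv2.fitEllipse(np.float32(h)); print(n,'disc',x,y,r,e)
        C=np.array(e[0])
        d=np.hypot(P[...,0]-C[0],P[...,1]-C[1])
        S,V=hsv[...,1],hsv[...,2]
        pin=(d>.075)&(d<.125)&(P[...,2]>.066)&(P[...,2]<.1)
        print('pin n',pin.sum(),np.nanmedian(P[pin],0) if pin.any() else '', P[pin][:,2].max() if pin.any() else '', np.argwhere(pin).mean(0)[::-1])
        # pointer: grey-blue low saturation outside rim
        q=(d>.122)&(d<.175)&(S<90)&(P[...,2]>.02)&(P[...,2]<.075)
        print('ptr n',q.sum())
        if q.any():
            A=P[q]; dd=d[q]; ang=np.arctan2(A[:,1]-C[1],A[:,0]-C[0]); print(dd.min(),dd.max(),np.median(A,0),np.median(ang),np.degrees(ang.min()),np.degrees(ang.max()))
        u0,v0=ct.min(0)-30;u1,v1=ct.max(0)+30
        cv2.imwrite(f'pics/{n}1.png',cv2.resize(c['image'][v0:v1,u0:u1,::-1],None,fx=3.3,fy=3.3,interpolation=2)); print(u0,v0)
E
python3 m.py
```

```text
top disc 0.5507684350013733 0.02294408157467842 0.11966690421104431 ((0.5505843758583069, 0.023130955174565315), (0.23746755719184875, 0.23785988986492157), 73.71847534179688)
pin n 32 [0.45131583 0.01780449 0.0797724 ] 0.08434933063651595 [310.5 305.5]
ptr n 142
0.1274592605725029 0.16177519790810227 [ 0.59447239 -0.11604318  0.05487841] -1.2610754536085147 -77.81988557916142 -66.4431151187214
225 176
side disc 0.5486915111541748 0.01716696284711361 0.12166839838027954 ((0.5486757755279541, 0.01749131828546524), (0.2382878214120865, 0.24300575256347656), 175.22767639160156)
pin n 51 [0.44902102 0.01363034 0.07665925] 0.08117254836984467 [250.29411765 248.25490196]
ptr n 285
0.12200617620525273 0.1589800506985507 [ 0.59289431 -0.12344373  0.04968472] -1.2556958608269422 -77.52333051392816 116.9309944272534
212 180
```

View pics/top1.png

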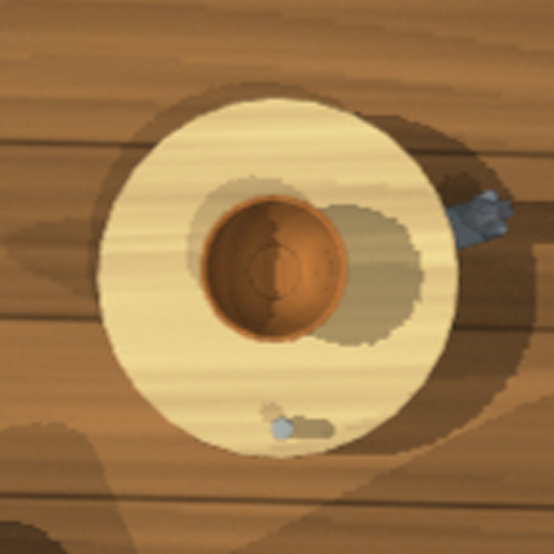

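Disc centre is about (0.550, 0.022), radius 0.12, pin height 0.080 and radius 0.10, which match the sheet. Pointer direction is about -72°, pin at about -177°, so the disc angle is about -1.83 rad. First I move near the disc with the tool axes aligned to the world and the fingers closed. Then I probe the bench to learn height and stiffness.

>>> {"op": "servo_tool", "data": {
  "moves": [
    [[283, -329, 0], [0, 0, -64.9]],
    [[283, -329, 0], [0, 0, -64.9]],
    [[283, -329, 0], [0, 0, -64.9]],
    [[283, -329, 0], [0, 0, -64.9]],
    [[283, -329, 0], [0, 0, -64.9]],
    [[283, -329, 0], [0, 0, -64.9]],
    [[283, -329, 0], [0, 0, -64.9]],
    [[283, -329, 0], [0, 0, -64.9]],
    [[283, -329, 0], [0, 0, -64.9]],
    [[283, -329, 0], [0, 0, -64.9]],
    [[283, -329, 0], [0, 0, -64.9]],
    [[283, -329, 0], [0, 0, -64.9]],
    [[283, -329, 0], [0, 0, -64.9]]
  ],
  "fingers": 0,
  "squeeze": 30
}}

```text
time: 1.5
position: [0.3498, -0.0811, 0.2312]
eef_rot: [-0.0, 0.708, 0.706, -0.0]
contact_force: [-0.6, 0.1, -0.2]
opening: -0.0
finger_force: 0.0
```

```bash
python3 - <<'E'
from m import *
s=robot.read_state(); print(s['time'],s['position'],s['eef_rot'],s['opening'],s['contact_force'])
c=cap('wrist'); save(c,'w0'); print(c['o'],c['Rw'][:,2])
P=cloud(c); z=P[...,2]
m=(abs(z-.055)<.006)&(P[...,0]>.4); print('face',m.sum(),np.median(z[m]) if m.any() else '')
E
```

```text
1.5 [ 0.34979975 -0.08111993  0.23122569] [-3.58817251e-05  7.07936541e-01  7.06276038e-01 -1.01616558e-04] -1.0871123751614695e-05 [-0.59174677  0.11945139 -0.23645338]
[0.34967045 0.00087354 0.37253258] [-0.00206033 -0.32003126 -0.94740474]
face 36003 0.053565273238375954
```

View pics/w0.png

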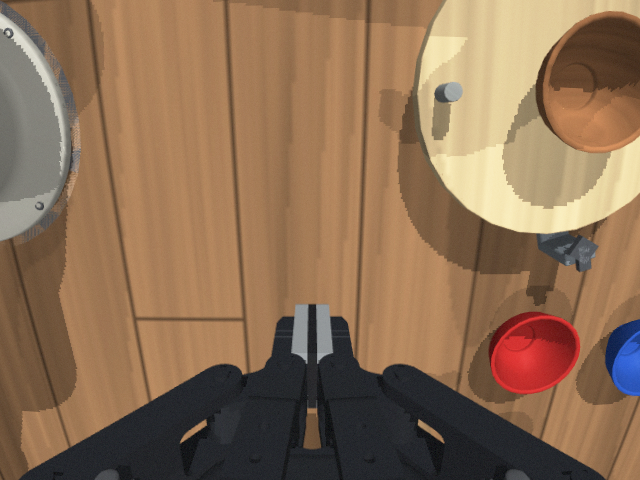

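The wrist view shows the pin top at (453,92), the disc edge and the pointer at (568,250), with bare bench below the fingers. I locate the pin from this and then probe the bench.

```bash
python3 - <<'E'
from m import *
c=cap('wrist'); P=cloud(c)
print('pin',onz(c,[453,91],.080))
print('ptr px->', onz(c,[[541,237],[568,250],[590,262]],.056), P[91,453],P[240,545])
h=cv2.cvtColor(c['image'],cv2.COLOR_RGB2HSV)
m=((h[...,0]>15)&(h[...,0]<32)&(h[...,2]>190)&(h[...,1]>60)&(abs(P[...,2]-.054)<.008)&(P[...,0]>.4)).astype(np.uint8)
ct=max(cv2.findContours(m,0,cv2.CHAIN_APPROX_NONE)[0],key=cv2.contourArea)[:,0]
ct=ct[(ct[:,0]<470)&(ct[:,1]>3)|((ct[:,1]>150)&(ct[:,0]<530))]
w=onz(c,ct,.055)[:,:2]
from scipy.optimize import least_squares
f=lambda p,w:np.hypot(*(w-p[:2]).T)-.12
r=least_squares(f,[.55,.022],args=(w,),loss='soft_l1',f_scale=.001); print(r.x,np.std(f(r.x,w)),len(w))
E
```

```text
pin [[0.45010352 0.01800973 0.08      ]]
ptr px-> [[ 0.54962006 -0.09885627  0.056     ]
 [ 0.57750232 -0.11101237  0.056     ]
 [ 0.60160039 -0.12265046  0.056     ]] [0.45147131 0.01824294 0.07601583] [ 0.58385761 -0.11667866  0.00949581]
[0.55000041 0.05152654] 0.01794285464252506 422
```

>>> {"op": "servo_tool", "data": {
  "moves": [
    [[0, 0, 50], [0, 0, 0]],
    [[0, 0, 100], [0, 0, 0]],
    [[0, 0, 150], [0, 0, 0]],
    [[0, 0, 200], [0, 0, 0]],
    [[0, 0, 221], [0, 0, 0]],
    [[0, 0, 226], [0, 0, 0]]
  ]
}}

```text
time: 2.2
position: [0.3479, -0.0803, 0.0027]
eef_rot: [-0.002, 0.708, 0.707, -0.001]
contact_force: [-0.3, 0.2, -0.0]
opening: 0.0001
finger_force: 0.0
```

>>> {"op": "servo_tool", "data": {
  "moves": [
    [[0, 0, 5], [0, 0, 0]],
    [[0, 0, 5], [0, 0, 0]],
    [[0, 0, 5], [0, 0, 0]]
  ]
}}

```text
time: 2.5
position: [0.351, -0.0805, 0.0017]
eef_rot: [0.001, 0.707, 0.707, 0.001]
contact_force: [0.7, -0.1, 0.5]
opening: -0.0
finger_force: 0.0
```

>>> {"op": "servo_tool", "data": {
  "moves": [
    [[0, 0, 1], [0, 0, 0]],
    [[0, 0, 1], [0, 0, 0]]
  ]
}}

```text
time: 2.7
position: [0.3506, -0.0803, 0.0]
eef_rot: [0.001, 0.707, 0.707, 0.0]
contact_force: [-1.2, -0.3, 2.1]
opening: 0.0004
finger_force: 1.1
```

>>> {"op": "servo_tool", "data": {
  "moves": [
    [[0, 0, 1], [0, 0, 0]],
    [[0, 0, 1], [0, 0, 0]]
  ]
}}

```text
time: 2.9
position: [0.3507, -0.0803, -0.0]
eef_rot: [0.001, 0.707, 0.707, 0.0]
contact_force: [-4.8, -0.0, 14.7]
opening: -0.0001
finger_force: 7.8
```

Contact was at commanded z of about -0.001, with roughly 12 N per mm after that. Pin is at (0.450, 0.018) in the wrist and top views. Now I go behind the pin on its +y side.

>>> {"op": "servo_tool", "data": {
  "moves": [
    [[0, 0, -50], [0, 0, 0]],
    [[0, 0, -100], [0, 0, 0]],
    [[0, 0, -132], [0, 0, 0]],
    [[35, 25, -132], [0, 0, 0]],
    [[75, 55, -132], [0, 0, 0]],
    [[110, 82, -132], [0, 0, 0]],
    [[134, 99, -132], [0, 0, 0]],
    [[134, 99, -132], [0, 0, 0]],
    [[134, 99, -132], [0, 0, 0]],
    [[134, 99, -112], [0, 0, 0]],
    [[134, 99, -90], [0, 0, 0]],
    [[134, 99, -72], [0, 0, 0]],
    [[134, 99, -65], [0, 0, 0]],
    [[134, 99, -65], [0, 0, 0]],
    [[134, 99, -65], [0, 0, 0]]
  ]
}}

```text
time: 4.4
position: [0.4493, 0.0534, 0.0643]
eef_rot: [0.0, 0.707, 0.707, 0.0]
contact_force: [-0.9, 0.7, -0.1]
opening: -0.0002
finger_force: 0.0
```

```bash
python3 - <<'E'
from m import *
s=robot.read_state(); print(s['time'],s['position'],s['eef_rot'],s['contact_force'])
c=cap('wrist'); P=cloud(c); save(c,'w1')
c=cap('side'); save(c,'s1')
a=c['image'][150:330,170:410,::-1]; b=cv2.imread('pics/w1.png')
cv2.imwrite('pics/cmp1.png',np.vstack([cv2.resize(a,(400,300)),cv2.resize(b,(400,300))]))
E
```

```text
4.4 [0.44925417 0.05342024 0.0642562 ] [3.28722620e-04 7.07432286e-01 7.06780931e-01 4.11025396e-04] [-0.85415265  0.71135073 -0.10356364]
```

View pics/cmp1.png

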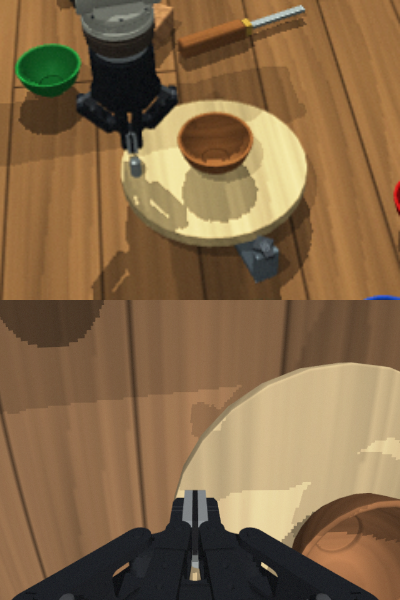

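Side view: the fingertip stands right behind the pin, clear of the bowl, with a gap of about 17 mm. Now the flick, ramping up along the arc, then stop and lift.

>>> {"op": "servo_tool", "data": {
  "moves": [
    [[-8, 0, 0], [0, 0, 0]],
    [[-15, 0, 0], [0, 0, 0]],
    [[-20, 0, 0], [0, 0, 0]],
    [[-29, 2, 0], [0, 0, 0]],
    [[-45, 6, 0], [0, 0, 0]],
    [[-65, 13, 0], [0, 0, 0]],
    [[-69, 14, 0], [0, 0, 0]],
    [[-69, 14, 0], [0, 0, 0]],
    [[-69, 14, -20], [0, 0, 0]],
    [[-69, 14, -60], [0, 0, 0]],
    [[-69, 14, -70], [0, 0, 0]]
  ]
}}

```text
time: 5.6
position: [0.4641, -0.0147, 0.137]
eef_rot: [0.001, 0.707, 0.707, 0.002]
contact_force: [-0.1, -0.3, 0.6]
opening: 0.0002
finger_force: 0.0
```

```bash
cat > ang.py <<'E'
from m import *
import json,sys
C=np.array([.550,.0225]); PK=np.radians(-72.4)
def ang(n,verb=False):
    t=robot.read_state()['time']; c=cap(n); P=cloud(c)
    d=np.hypot(P[...,0]-C[0],P[...,1]-C[1])
    h=cv2.cvtColor(c['image'],cv2.COLOR_RGB2HSV)
    m=(d>.08)&(d<.12)&(P[...,2]>.066)&(P[...,2]<.092)&(h[...,1]<70)
    k,l,st,ce=cv2.connectedComponentsWithStats(m.astype(np.uint8))
    if k<2: return t,None,0,0
    i=1+st[1:,4].argmax(); p=np.nanmedian(P[l==i],0)
    a=np.arctan2(p[1]-C[1],p[0]-C[0])-PK
    return t,a%(2*np.pi),st[i,4],np.hypot(*(p[:2]-C)),p[2]
if __name__=='__main__':
    L=[]
    for k in range(int(sys.argv[1])):
        for n in('top','side'):
            r=ang(n); print(n,np.round(np.array(r,float),4)); 
            if r[1] is not None and 20<r[2]<90 and abs(r[3]-.1)<.006: open('log.txt','a').write(f"{r[0]} {r[1]} {n}\n")
E
python3 ang.py 2
```

```text
top [ 5.6     6.2197 33.      0.0983  0.0799]
side [5.650e+00 2.960e-02 4.900e+01 1.029e-01 7.610e-02]
top [ 5.7     0.169  31.      0.0991  0.0791]
side [ 5.75    0.2562 51.      0.1031  0.0771]
```

The disc spins at about 2.3 rad/s and the pin has run past the pointer freely. Now I take the hand to the hover spot, 85 mm from the axis on the robot's side and well above the pin.

>>> {"op": "servo_tool", "data": {
  "moves": [
    [[15, 0, 0], [0, 0, 0]],
    [[30, 1, 5], [0, 0, 0]],
    [[37, 1, 10], [0, 0, 0]],
    [[37, 1, 10], [0, 0, 0]],
    [[37, 1, 10], [0, 0, 0]],
    [[37, 1, 10], [0, 0, 0]]
  ]
}}

```text
time: 6.4
position: [0.464, 0.0214, 0.1232]
eef_rot: [-0.0, 0.707, 0.707, -0.0]
contact_force: [0.4, 0.2, 0.0]
opening: -0.0004
finger_force: 0.0
```

```bash
python3 ang.py 3
```

```text
top [ 6.4     1.8219 33.      0.0999  0.0801]
side [ 6.45    1.9126 41.      0.0964  0.0767]
top [ 6.5     2.0611 34.      0.0999  0.0791]
side [ 6.55    2.1482 42.      0.096   0.0765]
top [ 6.6     2.2883 30.      0.1005  0.0794]
side [ 6.65    2.3836 43.      0.0957  0.0756]
```

>>> {"op": "servo_tool", "data": {
  "moves": [
    [[0, 0, 0], [0, 0, 0]],
    [[0, 0, 0], [0, 0, 0]],
    [[0, 0, 0], [0, 0, 0]],
    [[0, 0, 0], [0, 0, 0]],
    [[0, 0, 0], [0, 0, 0]],
    [[0, 0, 0], [0, 0, 0]],
    [[0, 0, 0], [0, 0, 0]],
    [[0, 0, 0], [0, 0, 0]],
    [[0, 0, 0], [0, 0, 0]],
    [[0, 0, 0], [0, 0, 0]],
    [[0, 0, 0], [0, 0, 0]],
    [[0, 0, 0], [0, 0, 0]],
    [[0, 0, 0], [0, 0, 0]],
    [[0, 0, 0], [0, 0, 0]],
    [[0, 0, 0], [0, 0, 0]],
    [[0, 0, 0], [0, 0, 0]],
    [[0, 0, 0], [0, 0, 0]],
    [[0, 0, 0], [0, 0, 0]],
    [[0, 0, 0], [0, 0, 0]],
    [[0, 0, 0], [0, 0, 0]]
  ]
}}

```text
time: 8.7
position: [0.464, 0.0218, 0.1233]
eef_rot: [0.0, 0.707, 0.707, -0.0]
contact_force: [-0.1, -0.2, 0.2]
opening: 0.0001
finger_force: 0.0
```

```bash
python3 ang.py 3
```

```text
top [ 8.7     0.4304 31.      0.0985  0.0794]
side [ 8.75    0.4798 50.      0.1016  0.0767]
top [ 8.8     0.6182 35.      0.099   0.0796]
side [ 8.85    0.6681 46.      0.1012  0.0767]
top [ 8.9     0.8054 35.      0.0998  0.0796]
side [ 8.95    0.8596 46.      0.1009  0.076 ]
```

Top readings give about 1.87 rad/s now and a loss of about 0.2 rad/s each second. The next pass at the pointer (4π) should be near t = 12.5 at about 1.1 rad/s. While it comes round I test the servo lag in the air.

>>> {"op": "servo_tool", "data": {
  "moves": [
    [[0, 0, 6], [0, 0, 0]]
  ]
}}

```text
time: 9.1
position: [0.4645, 0.0218, 0.1178]
eef_rot: [0.0, 0.707, 0.707, 0.0]
contact_force: [0.1, 0.4, -0.2]
opening: -0.0002
finger_force: 0.0
```

>>> {"op": "servo_tool", "data": {
  "moves": [
    [[0, 0, 0], [0, 0, 0]]
  ]
}}

```text
time: 9.2
position: [0.4636, 0.0217, 0.1164]
eef_rot: [-0.0, 0.707, 0.707, -0.0]
contact_force: [0.6, -0.7, 0.0]
opening: 0.0
finger_force: 0.0
```

>>> {"op": "servo_tool", "data": {
  "moves": [
    [[0, 0, 0], [0, 0, 0]],
    [[0, 0, 0], [0, 0, 0]],
    [[0, 0, 0], [0, 0, 0]],
    [[0, 0, 0], [0, 0, 0]]
  ]
}}

```text
time: 9.6
position: [0.4641, 0.0218, 0.1174]
eef_rot: [0.0, 0.707, 0.707, 0.0]
contact_force: [0.7, 0.4, 0.1]
opening: -0.0003
finger_force: 0.0
```

```bash
python3 ang.py 1; python3 - <<'E'
import numpy as np
L=[l.split() for l in open('log.txt')]
t=np.array([float(l[0]) for l in L if l[2]=='top']); a=np.unwrap([float(l[1]) for l in L if l[2]=='top'])
print(t,a)
# unwrap by hand: turns
a=np.array([float(l[1]) for l in L if l[2]=='top']); a[a>6]-=2*np.pi; a[t>8]+=2*np.pi
p=np.polyfit(t-9,a,2); print(p,a-np.polyval(p,t-9))
for g in(4.405+2*np.pi,4*np.pi):
    r=np.roots(p-[0,0,g]); r=min(r[np.isreal(r)].real,key=lambda x:abs(x-3)); print(g,9+r,np.polyval(np.polyder(p),r))
E
```

```text
top [ 9.6     2.0957 33.      0.0998  0.0801]
side [ 9.65    2.174  42.      0.0965  0.0766]
[5.6 5.7 6.4 6.5 6.6 8.7 8.8 8.9 9.6] [6.2197426  6.4521726  8.10508396 8.34429073 8.57146152 6.71353628
 6.90142046 7.08857423 8.37887743]
[-0.08170434  1.88412101  7.28027294] [ 0.0067979  -0.00392611 -0.00733836  0.0017871   0.00051067  0.00585303
  0.00123989 -0.00246957 -0.00245456]
10.688185307179587 10.978504796050998 1.5608161682507018
12.566370614359172 12.269020831110552 1.3499346572404562
```

Crossing is predicted at t ≈ 12.27 with 1.35 rad/s, and it would not reach another pass, so I brake there. The servo lag is only about 10 ms. The pin passes the finger at 10.98, so I wait until 11.1 and then go down to 5 mm above the face.

>>> {"op": "servo_tool", "data": {
  "moves": [
    [[0, 0, 0], [0, 0, 0]],
    [[0, 0, 0], [0, 0, 0]],
    [[0, 0, 0], [0, 0, 0]],
    [[0, 0, 0], [0, 0, 0]],
    [[0, 0, 0], [0, 0, 0]],
    [[0, 0, 0], [0, 0, 0]],
    [[0, 0, 0], [0, 0, 0]],
    [[0, 0, 0], [0, 0, 0]],
    [[0, 0, 0], [0, 0, 0]],
    [[0, 0, 0], [0, 0, 0]],
    [[0, 0, 0], [0, 0, 0]],
    [[0, 0, 0], [0, 0, 0]],
    [[0, 0, 0], [0, 0, 0]],
    [[0, 0, 0], [0, 0, 0]],
    [[0, 0, 18], [0, 0, 0]],
    [[0, 0, 38], [0, 0, 0]],
    [[0, 0, 49], [0, 0, 0]],
    [[0, 0, 54], [0, 0, 0]],
    [[0, 0, 56], [0, 0, 0]],
    [[0, 0, 56], [0, 0, 0]]
  ]
}}

```text
time: 11.7
position: [0.4642, 0.0218, 0.0617]
eef_rot: [0.0, 0.707, 0.707, 0.0]
contact_force: [-0.9, 0.2, -0.3]
opening: -0.0005
finger_force: 0.0
```

```bash
python3 - <<'E'
from ang import *
r=ang('top'); print(r)
L=[l.split() for l in open('log.txt')]
t=np.array([float(l[0]) for l in L if l[2]=='top']+[r[0]]); a=np.array([float(l[1]) for l in L if l[2]=='top']+[r[1]])
a[a>5.8]-=2*np.pi
a[(t>8)]+=2*np.pi
if a[-1]<4*np.pi-4: a[-1]+=2*np.pi
p=np.polyfit(t-9,a,2); print(p,np.round(a-np.polyval(p,t-9),3))
x=np.roots(p-[0,0,4*np.pi]); print(9+x,np.polyval(np.polyder(p),x)); s=robot.read_state(); print(s['time'],s['position'])
E
```

```text
(11.7, np.float64(5.561078299997165), np.int32(34), np.float64(0.09812151223353854), np.float64(0.07918357581813051))
[-0.07741243  1.89744186  7.28180614] [ 0.001 -0.008 -0.003  0.007  0.006  0.008  0.002 -0.003 -0.014  0.004]
[30.30692606 12.20389083] [-1.40139992  1.40139992]
11.75 [0.46437869 0.02179871 0.06192967]
```

Direct reading: the pin is 0.722 rad short at t = 11.70, so it crosses at about 12.205. One more picture shifts the phase to 11.80. The press row then runs from 12.10 to 12.20, with contact at about 12.18.

```bash
python3 -c "
from ang import *
print(ang('top')); s=robot.read_state(); print(s['time'],s['position'])"
```

```text
(11.75, np.float64(5.633408466461189), np.int32(32), np.float64(0.09859748287240344), np.float64(0.0794439115273321))
11.8 [0.46443138 0.02181707 0.06200159]
```

>>> {"op": "servo_tool", "data": {
  "moves": [
    [[0, 0, 1], [0, 0, 0]],
    [[0, 0, 2], [0, 0, 0]],
    [[0, 0, 2], [0, 0, 0]],
    [[0, 0, 8.5], [0, 0, 0]],
    [[0, 0, 9], [0, 0, 0]],
    [[0, 0, 9], [0, 0, 0]],
    [[0, 0, 9], [0, 0, 0]],
    [[0, 0, 9], [0, 0, 0]]
  ]
}}

```text
time: 12.6
position: [0.4647, 0.0219, 0.0549]
eef_rot: [0.001, 0.707, 0.707, 0.001]
contact_force: [-8.3, 0.9, 24.6]
opening: 0.0
finger_force: 12.4
```

```bash
python3 -c "
from ang import *
print(ang('top')); print(ang('side')); s=robot.read_state(); print(s['time'],s['position'],s['contact_force'])"
```

```text
(12.6, np.float64(6.263856819912345), np.int32(34), np.float64(0.09903771184894015), np.float64(0.0792874958506451))
(12.65, np.float64(4.54682385153732), np.int32(67), np.float64(0.08773702512068278), np.float64(0.0804751829388548))
12.7 [0.4647537  0.02185901 0.05492517] [-8.3102043  -0.10053493 24.40435316]
```

It stopped at -0.02 rad, about 2 mm short of the mark. I lift straight up and back away.

>>> {"op": "servo_tool", "data": {
  "moves": [
    [[0, 0, -3], [0, 0, 0]],
    [[0, 0, -10], [0, 0, 0]],
    [[0, 0, -40], [0, 0, 0]],
    [[0, 0, -85], [0, 0, 0]],
    [[0, 0, -120], [0, 0, 0]],
    [[0, -40, -130], [0, 0, 0]],
    [[0, -80, -130], [0, 0, 0]],
    [[0, -110, -130], [0, 0, 0]],
    [[0, -110, -130], [0, 0, 0]],
    [[0, -110, -130], [0, 0, 0]]
  ]
}}

```text
time: 13.7
position: [0.3541, 0.0219, 0.1826]
eef_rot: [0.0, 0.707, 0.707, 0.001]
contact_force: [0.9, 0.4, 0.6]
opening: 0.0003
finger_force: 0.0
```

```bash
python3 -c "
from ang import *
print(ang('top')); print(ang('side'));c=cap('top'); cv2.imwrite('pics/end.png',c['image'][150:350,200:440,::-1]); print(ang('top')); s=robot.read_state(); print(s['time'],s['position'],s['contact_force'])"
```

```text
(13.7, np.float64(6.263671420836643), np.int32(35), np.float64(0.09900712867851175), np.float64(0.07918821224086248))
(13.75, np.float64(6.235822176214758), np.int32(55), np.float64(0.10354099897773646), np.float64(0.07726196872208346))
(13.85, np.float64(6.264063235473033), np.int32(35), np.float64(0.09889005463449903), np.float64(0.07977675585546518))
13.9 [0.35453979 0.0218196  0.18200805] [ 0.52006825  0.39089385 -0.29342016]
```

View pics/end.png

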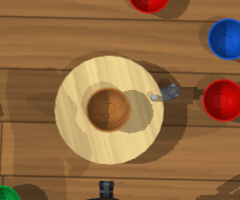

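The pin at (154,97) rests in front of the pointer at (170,91). The bowl is still in the middle and the hand is clear.

```bash
python3 -c "
from workcell import robot
print(robot.job_done())"
```

```text
the job is handed in; nothing more can be done
None
```

I flicked the pin, it ran past the pointer freely, and on its next approach I stopped it with a single press; it rests about 2 mm from its mark by the top camera (side view: about 5 mm). The bowl is still in the middle of the disc, the hand is clear, and the job was handed in at about 14 s.

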